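# Hang a slide carrier at the air dryer and hold the run key

## Robot

A 6-joint arm with a two-finger parallel gripper is mounted at the origin on the work surface. World frame = base frame: x ahead of the robot, y to its left, z up, the work surface at z = 0. Lengths are in m, angles in rad, forces in N, time in s.
With the tool pointing down it reaches from about 0.25 to 0.725 m from the base axis. Payload 4 kg.
Tool frame: the origin (TCP) lies on the centre line of the jaws, within the pads' length; the fingertips stand 17 mm ahead of it and the grasp point (between the pads) lies 2 mm behind it (env.tcp_to_tips is the z of the fingertips in the tool frame, in m); z points along the fingers, y is the direction in which the jaws open and shut (so a half turn about z gives the same grasp; the last joint's range is limited). The gripper opens to 85 mm and grips with 20 to 120 N. Pads are 22 mm wide; open, the fingers measure 114 mm over their backs; the gripper's body (76 mm by 85 mm) begins 54 mm behind the grasp point. The pads swing forward as they close: fully open they stand 13 mm farther back than shut.
Start: joints at [-1.159, 0.241, 0.005, 1.335, 0, 1.571], TCP at [0.2, -0.458, 0.248] pointing down, gripper open.
Joint ranges: [-2.72, 2.72], [-1.05, 1.87], [-1.09, 1.28], [-1.99, 2.15], [-1.42, 1.44], [-3.14, 3.14]. Speed limits (rad/s): [2.79, 2.79, 3.14, 3.14, 3.14, 3.14].

## Interface

Orientations are given as a rotation vector (axis times angle).
In Python, from cell import status, capture, job, env gives the robot as it stands.
- The arm moves only by the tool drive_tool, never from a script. Its argument "rows" is a list of rows, each a list of 3 entries, a list of its own where there are three numbers: the opening, from 0 (shut) to 1 (fully open), then the shift along the tool's x, y, z in cm, then the turn, a rotation vector about the tool's x, y, z in rad. In form: [[fingers, [dx, dy, dz], [rx, ry, rz]], ...]. A call has 1 to 20 rows; each row shifts and turns the commanded pose from where the row before left it, along the tool's axes as they then stand; what a row does not reach is not made up. A row lasts 1/12 s, in which the tool goes at most 41.7 mm and 7.16 degrees, less where a joint would pass 70% of its speed; a pose out of reach is approached as far as the arm can. A call with a gripper value outside its range is refused whole. The fingers move at their own pace and stop on an object; "squeeze" is the grip in N (left out, the last holds). Time passes only in rows, so rows that do not move let the fingers close. It gives the time, the measured TCP pose, the force and the opening at its end, in the units of the state.
- status.get_obs(): the state, without advancing time (a new reading comes with each control period).
- capture(name): name is "scene" or "top" or "wrist"; returns a dict with "frame" (400x640x3 uint8, red, green, blue), "mtx" (3x3 intrinsics, pixels), "extrinsics" (4x4, takes a point from camera to world coordinates). Camera axes: x right, y up, looking along -z (the intrinsics and any distortion apply to the point x, -y, -z); pixel columns grow to the right and rows downward; lengths in m; the calibration is good to about 2 mm. A picture is of the moment at which its call begins. There is no depth.
- job.finish_job(): hands the job in, once; it reports no verdict.
The state is a dict: "time": time; "joints": joint angles; "qvel": joint speeds; "joint_efforts": joint torques, N m; "eef_pos": TCP position; "ee_rot": TCP orientation; "ft_force": force on the tool from outside, world axes, zero at the start; "ft_torque": the same for the moment, N m; "width": finger opening in m.
Only numpy, scipy, OpenCV 4.12 (cv2) and the standard library are available. Lean on these libraries where they do the work, as an engineer would, in place of code of your own. Each camera call takes 0.05 s, during which the arm holds its last target.

## Task

Hang the hooked slide carrier on the rail well to one side of the dryer (at least 8 cm away from its pointer), slide it along the rail until it is centred on the pointer, and let go of it so that it hangs by itself. Only then press the dryer's hold-to-run key down until its top is level with the two fixed cheeks beside it (half its travel), and finish while still holding it there. Leave the other things on the bench where they are.

Things in the scene. Friction and masses are not known exactly. Their poses are not given: they have to be found in the camera images.
- carrier: Steel slide carrier, loose, 0.25-0.4 kg, 146 mm high, standing upright at the start, its +x roughly away from the robot. Origin: centre of its underside, z up. Open rack 40 (x) x 84 (y) x 36 mm high with glass slides; from its -x edge a flat leg, 44 mm wide, rises to a roof 96-110 mm up, V-shaped inside, from which a lip at x = +17 to +20 hangs down to 80 mm: a hook open to +x (see hook).
- carrier_grip (a point): Where to hold the carrier: centre of its grip tab, 128 mm above its underside. The tab is a plain upright block 12 mm thick (carrier x), 36 mm wide (carrier y), from 108 to 146 mm above the underside.
- hook (a point): Point of the carrier inside its hook, 98.4 mm above the underside, x = y = 0, axes as the carrier's: when hung, the rail's axis runs through it along y, within 1.5 mm. The way in is from +x through the gap, 44 mm high, between rack top (36 mm) and lip end (80 mm): bring the gap level with the rail, move the carrier along its +x until the rail is under the roof, lower it.
- rail_mid (a point): Middle of the rail's axis; axes: y along the rail, x away from the robot, z up. Round steel bar, diameter 12 mm, axis 160 mm above the bench, 215 mm free each way to two posts of 14 mm diameter, 166 mm high; under it a drip tray 90 mm wide, 12 mm high. Fixed.
- mark (a point): The point of the rail's axis that the dryer's pointer points at; axes as the rail's; within 90 mm of the rail's middle, either way. The dryer is a fixed white box behind the rail, 150 mm wide, 100 mm high; its nozzle (70 mm wide) ends 53 mm behind the rail's axis; the pointer is a dark blade 5 mm wide over the nozzle, 106 mm high, ending 35 mm behind the rail's axis.
- key (a joint): Travel of the hold-to-run key, m: 0 released, 0.022 fully down, 0.011 when level with the cheeks. The spring pushes it back: about 2 N at the start, 6.5 N level with the cheeks, 11 N fully down.
- key_top (a point): Centre of the top face of the key, a black block 50 mm (x) by 60 mm (y), z up; its top stands 66 mm above the bench when released. It moves straight down.
- control_level (a point): Fixed point of the control, over the key's centre, at the height of the cheeks' tops (55 mm above the bench). The control is a grey box 110 by 120 by 30 mm, fixed; the two cheeks are aluminium bars 60 mm (x) by 10 mm, inner faces 37 mm from the key's centre to either side in y.
- stain_jar: Bystander: squat white-capped jar, 48 mm across, 75 mm high, left side. Origin at the centre of its underside.
- dish: Bystander: flat round dish, 60 mm across, 16 mm high, near the middle. Origin at the centre of its underside.
- slide_box: Bystander: flat closed grey box 170 x 100 x 32 mm, right side. Origin at the centre of its underside.
- dropper: Bystander: small dark bottle, 36 mm across, 70 mm high, near the middle. Origin at the centre of its underside.
- beaker: Bystander: glass beaker, 72 mm across, 95 mm high, left side. Origin at the centre of its underside.
- plain_rack: Bystander: slide rack like the carrier's lower part (40 x 84 x 34 mm) but with no hook, no tab and no slides; not the carrier, right side. Origin at the centre of its underside.
Mind the look-alikes: they are no part of the job. Leave any purple look-alike of the carrier alone.

How it is judged:
By the outcome, as a careful person would: the job done as asked, in the order asked, and still so for the second after the job is handed in, while the arm keeps its last pose, push and grip.
It also fails if it takes over 54 s, if anything falls off the work surface, if the arm or the gripper's body presses on something with over 40 N, if the wrist force passes 120 N, or if a joint passes its speed limit or range.

## Working session

There is one attempt and no reset: what is moved stays moved. The work goes in short steps, Python scripts to look and compute and a tool call to move; the robot and the scene stay as the last step left them, time stands still between calls to the robot, and variables do not carry over. Pictures are saved under pics/ and viewed, and the job is handed in when it is done.

Besides the shell and the picture viewer there is one more tool, called after ">>>" as a command line: name --argument value ..., lists and objects as JSON in quotes. drive_tool: Moves the arm, as the interface text tells. Its arguments: {"type":"object","properties":{"rows":{"type":"array"},"squeeze":{"type":"number"}},"required":["rows"]}

```bash
ls; mkdir -p pics
cat > h.py <<'E'
import numpy as np, cv2
from cell import status, capture, job, env
def snap(n,fn):
    c=capture(n); cv2.imwrite(f'pics/{fn}.png',c['frame'][:,:,::-1]); np.savez(f'pics/{fn}.npz',**{k:c[k] for k in('frame','mtx','extrinsics')}); return c
def load(fn): return dict(np.load(f'pics/{fn}.npz'))
def ray(c,u,v):
    K=c['mtx'];E=c['extrinsics'];p=np.linalg.inv(K)@[u,v,1.]
    d=E[:3,:3]@np.array([p[0],-p[1],-p[2]]);return E[:3,3],d/np.linalg.norm(d)
def onz(c,u,v,z):
    o,d=ray(c,u,v);return o+d*(z-o[2])/d[2]
def proj(c,P):
    E=c['extrinsics'];q=E[:3,:3].T@(np.array(P)-E[:3,3]);p=c['mtx']@np.array([q[0],-q[1],-q[2]]);return p[:2]/p[2]
def tri(c1,a,c2,b):
    o1,d1=ray(c1,*a);o2,d2=ray(c2,*b)
    s=np.linalg.lstsq(np.c_[d1,-d2],o2-o1,rcond=None)[0];p=o1+d1*s[0];q=o2+d2*s[1];return (p+q)/2,np.linalg.norm(p-q)
E
python3 - <<'E'
from h import *
np.set_printoptions(precision=4,suppress=True)
for n in('scene','top','wrist'):
    c=snap(n,n+'0');print(n,c['mtx'].tolist(),c['extrinsics'].round(4).tolist(),[k for k in c])
print(status.get_obs(), [a for a in dir(env) if a[0]!='_'])
E
```

```text
pics
scene [[503.82299603412054, 0.0, 317.557673097117], [0.0, 503.82299603412054, 198.46734435203777], [0.0, 0.0, 1.0]] [[-0.8121, -0.5035, 0.295, 0.8313], [0.5836, -0.7011, 0.4097, 0.4819], [0.0005, 0.5049, 0.8632, 1.1244], [0.0, 0.0, 0.0, 1.0]] ['frame', 'mtx', 'extrinsics']
top [[400.0753686513472, 0.0, 321.45690500327737], [0.0, 400.0753686513472, 198.60482843096435], [0.0, 0.0, 1.0]] [[0.0029, 0.983, -0.1836, 0.2751], [-1.0, 0.002, -0.0052, -0.011], [-0.0048, 0.1836, 0.983, 1.2965], [0.0, 0.0, 0.0, 1.0]] ['frame', 'mtx', 'extrinsics']
wrist [[292.2663101553773, 0.0, 320.7717584722817], [0.0, 292.2663101553773, 200.8593590467138], [0.0, 0.0, 1.0]] [[0.4011, 0.8804, 0.2529, 0.2638], [-0.916, 0.3863, 0.1079, -0.4295], [-0.0027, -0.275, 0.9614, 0.3724], [0.0, 0.0, 0.0, 1.0]] ['frame', 'mtx', 'extrinsics']
{'time': 0.15, 'joints': array([-1.159 ,  0.2412,  0.004 ,  1.3352, -0.    ,  1.5708]), 'qvel': array([ 0.0019, -0.0024,  0.0039,  0.0005, -0.0006,  0.002 ]), 'joint_efforts': array([  0.0002, -37.2635,  25.2638,   0.0124,  -0.    ,   0.    ]), 'eef_pos': array([ 0.1999, -0.4578,  0.2476]), 'ee_rot': array([-3.0737, -0.642 ,  0.0005]), 'ft_force': array([ 0.4627,  0.0446, -0.3759]), 'ft_torque': array([-0.012 , -0.0012, -0.0035]), 'width': 0.08563083107466066} ['Unreachable', 'tcp_to_tips']
```

View pics/top0.png

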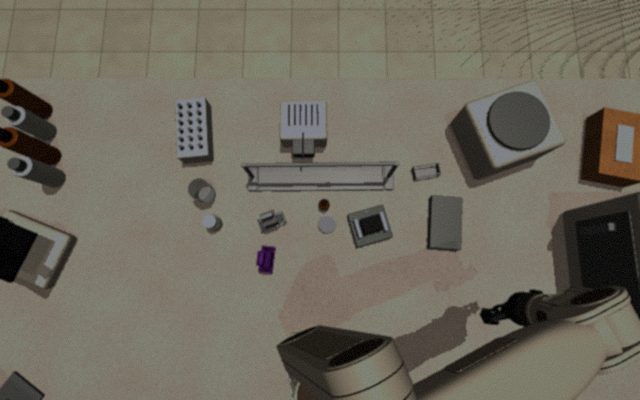

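View pics/scene0.png

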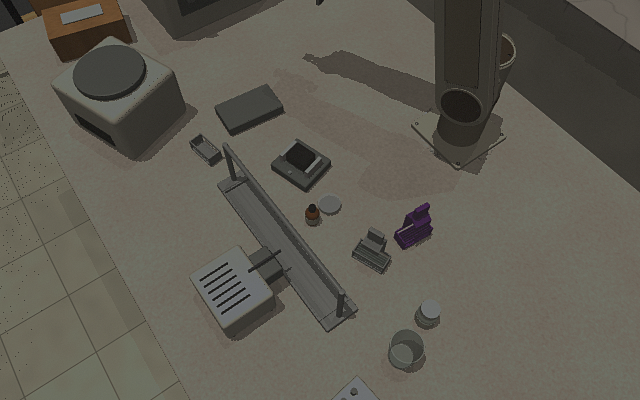

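Run:
```python
from h import *
def crop(fn,x,y,w,h,s,out):
    f=load(fn)['frame'][y:y+h,x:x+w,::-1];f=cv2.convertScaleAbs(f,alpha=1.6);cv2.imwrite(f'pics/{out}.png',cv2.resize(f,None,fx=s,fy=s,interpolation=cv2.INTER_CUBIC))
crop('top0',230,90,180,160,4.4,'t_a')
crop('scene0',200,130,250,210,3,'s_a')
```

```text
(no output)
```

View pics/t_a.png

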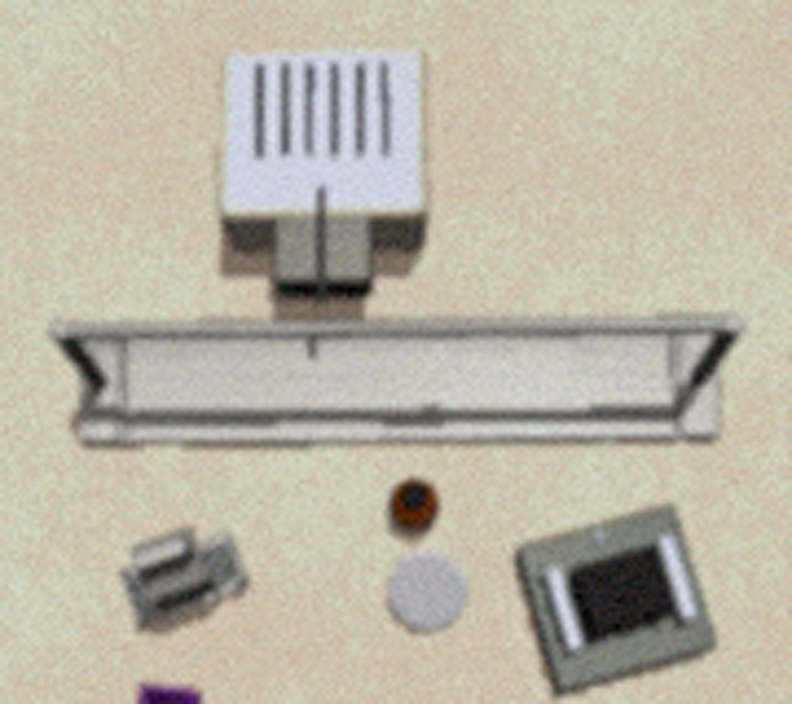

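View pics/s_a.png

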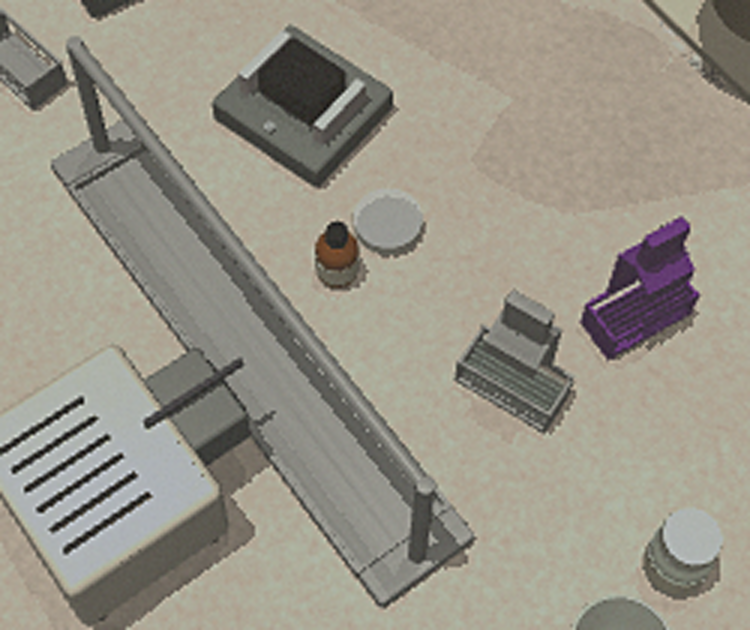

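```bash
python3 - <<'E'
from h import *
np.set_printoptions(precision=4,suppress=True)
T=load('top0');S=load('scene0')
t=lambda x,y:(230+(x+.5)/4.4-.5,90+(y+.5)/4.4-.5)
s=lambda x,y:(200+(x+.5)/3-.5,130+(y+.5)/3-.5)
for n,a,b,z in [('postL',(60,331),(425,485),.166),('postR',(740,325),(75,43),.166),('ptr tip',(321,291),(241,363),.106),('ptr back',(321,188),(147,424),.106),
 ('tab c',(163,550),(530,310),.146)]:
    print(n,onz(T,*t(*a),z),onz(S,*s(*b),z),tri(T,t(*a),S,s(*b)))
for n,p in [('rail left',(110,330)),('rail mid',(400,329)),('rail r',(690,326))]: print(n,onz(T,*t(*p),.16))
k=[(568,577),(660,547),(676,625),(586,642)]
ks=[(290,37),(347,68),(308,124),(257,85)]
print('key',[onz(T,*t(*p),.066) for p in k],np.mean([onz(T,*t(*p),.066) for p in k],0),np.mean([onz(S,*s(*p),.066) for p in ks],0))
kk=[(545,567),(563,565),(582,645),(565,650)];print('cheekL',np.mean([onz(T,*t(*p),.055) for p in kk],0))
kk=[(656,537),(673,533),(695,612),(680,620)];print('cheekR',np.mean([onz(T,*t(*p),.055) for p in kk],0))
print('tabtop T',[onz(T,*t(*p),.146) for p in [(132,548),(190,538),(193,556),(140,571)]])
print('tabtop S',[onz(S,*s(*p),.146) for p in [(517,290),(554,322),(543,333),(505,302)]])
print('rack S',[onz(S,*s(*p),.036) for p in [(457,372),(545,425),(573,383)]])
E
python3 - <<'E'
import sys;sys.path.insert(0,'.')
import os;os.chdir('.')
from h import *
for fn,x,y,out in(('top0',245,195,'t_b'),('scene0',340,215,'s_b')):
    f=load(fn)['frame'][y:y+75,x:x+75,::-1];f=cv2.convertScaleAbs(f,alpha=1.6);cv2.imwrite(f'pics/{out}.png',cv2.resize(f,None,fx=8,fy=8,interpolation=cv2.INTER_CUBIC))
E
```

```text
postL [0.5862 0.224  0.166 ] [0.5903 0.2284 0.166 ] (array([0.5883, 0.2259, 0.1576]), np.float64(0.0005780612399852542))
postR [ 0.5911 -0.2276  0.166 ] [ 0.5946 -0.221   0.166 ] (array([ 0.5929, -0.2286,  0.1568]), np.float64(0.0019000096166511655))
ptr tip [0.6321 0.0541 0.106 ] [0.6285 0.0585 0.106 ] (array([0.6302, 0.0561, 0.1054]), np.float64(0.005567884998948633))
ptr back [0.708 0.055 0.106] [0.71   0.0591 0.106 ] (array([0.7098, 0.0558, 0.0996]), np.float64(0.0014712299273361054))
tab c [0.4424 0.1542 0.146 ] [0.4442 0.1619 0.146 ] (array([0.4422, 0.1573, 0.1371]), np.float64(0.0046093791170284575))
rail left [0.5886 0.1918 0.16  ]
rail mid [ 0.5896 -0.0019  0.16  ]
rail r [ 0.592  -0.1954  0.16  ]
key [array([ 0.4355, -0.1199,  0.066 ]), array([ 0.4569, -0.1851,  0.066 ]), array([ 0.4018, -0.195 ,  0.066 ]), array([ 0.3898, -0.1319,  0.066 ])] [ 0.421 -0.158  0.066] [ 0.4324 -0.15    0.066 ]
cheekL [ 0.4158 -0.1176  0.055 ]
cheekR [ 0.4383 -0.1975  0.055 ]
tabtop T [array([0.4437, 0.1748, 0.146 ]), array([0.4504, 0.1366, 0.146 ]), array([0.4384, 0.1343, 0.146 ]), array([0.4284, 0.169 , 0.146 ])]
tabtop S [array([0.4416, 0.1438, 0.146 ]), array([0.4362, 0.1794, 0.146 ]), array([0.4482, 0.1816, 0.146 ]), array([0.4548, 0.1464, 0.146 ])]
rack S [array([0.4813, 0.1347, 0.036 ]), array([0.4535, 0.2093, 0.036 ]), array([0.4135, 0.1949, 0.036 ])]
```

View pics/t_b.png

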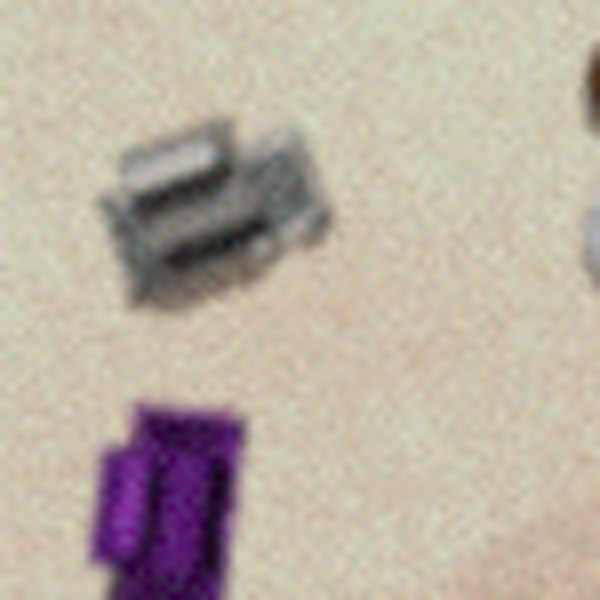

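View pics/s_b.png

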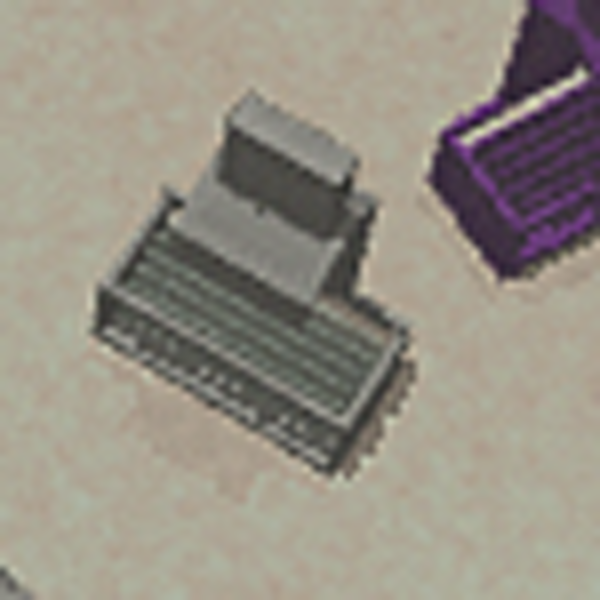

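>>> drive_tool --rows '[[1, [4, 0, -0.3], [0, 0, -0.08]], [1, [4, 0, -0.3], [0, 0, -0.08]], [1, [4, 0, -0.3], [0, 0, -0.08]], [1, [4, 0, -0.3], [0, 0, -0.08]], [1, [4, 0, -0.3], [0, 0, -0.08]], [1, [4, 0, -0.3], [0, 0, -0.08]], [1, [4, 0, -0.3], [0, 0, -0.08]], [1, [4, 0, -0.3], [0, 0, -0.08]], [1, [4, 0, -0.3], [0, 0, -0.08]], [1, [4, 0, -0.3], [0, 0, -0.08]], [1, [4, 0, -0.3], [0, 0, -0.08]], [1, [4, 0, -0.3], [0, 0, -0.08]], [1, [4, 0, -0.3], [0, 0, -0.08]], [1, [4, 0, -0.3], [0, 0, -0.08]], [1, [4, 0, -0.3], [0, 0, -0.08]], [1, [4, 0, -0.3], [0, 0, -0.08]], [1, [4, 0, -0.3], [0, 0, -0.08]], [1, [4, -1, -0.3], [0, 0, -0.08]], [1, [0, -3, 0], [0, 0, 0]], [1, [0, 0, 0], [0, 0, 0]]]'

```text
time: 1.82
eef_pos: [0.4603, 0.118, 0.3013]
ee_rot: [-1.879, -2.512, 0.008]
ft_force: [-1.7, 0.1, 0.1]
width: 0.0851
```

```bash
cat >> h.py <<'E'
from scipy.spatial.transform import Rotation as Ro
np.set_printoptions(precision=4,suppress=True)
def go(target,yaw=None):
    o=status.get_obs();R=Ro.from_rotvec(o['ee_rot']).as_matrix();p=o['eef_pos']
    print('t',round(o['time'],2),'pos',p,'tool y ang',np.arctan2(R[1,1],R[0,1]),'tilt z',R[:,2],'F',o['ft_force'],'w',o['width'])
    print('tool shift cm',R.T@(np.array(target)-p)*100)
E
python3 - <<'E'
from h import *
snap('wrist','w1');go([.44,.157,.3])
f=load('w1')['frame'][:,:,::-1];cv2.imwrite('pics/w1b.png',cv2.resize(cv2.convertScaleAbs(f,alpha=1.5),(800,500),interpolation=cv2.INTER_CUBIC))
E
```

```text
t 1.87 pos [0.4628 0.1176 0.3019] tool y ang 0.2840420277058883 tilt z [-0.0026 -0.001  -1.    ] F [ 0.0081 -0.0507  0.6268] w 0.08556486472095762
tool shift cm [ 4.426  -1.0855  0.1878]
```

View pics/w1b.png

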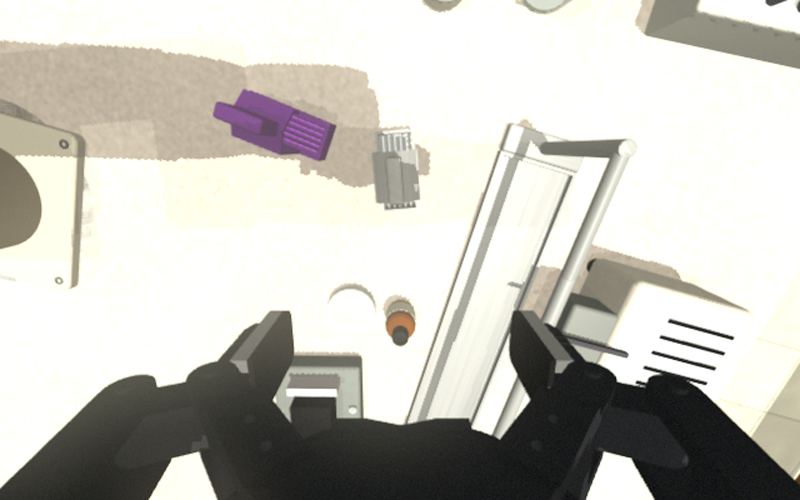

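Run:
```python
from h import *
f=load('w1')['frame'][90:180,270:370,::-1];cv2.imwrite('pics/w1c.png',cv2.resize(f,(800,720),interpolation=cv2.INTER_CUBIC)[:600])
c=load('w1');T=load('top0');S=load('scene0')
# camera consistency: post top left, tab
p=(628/1.25,146/1.25);print('postL w',onz(c,*p,.166))
```

```text
postL w [0.5879 0.2296 0.166 ]
```

View pics/w1c.png

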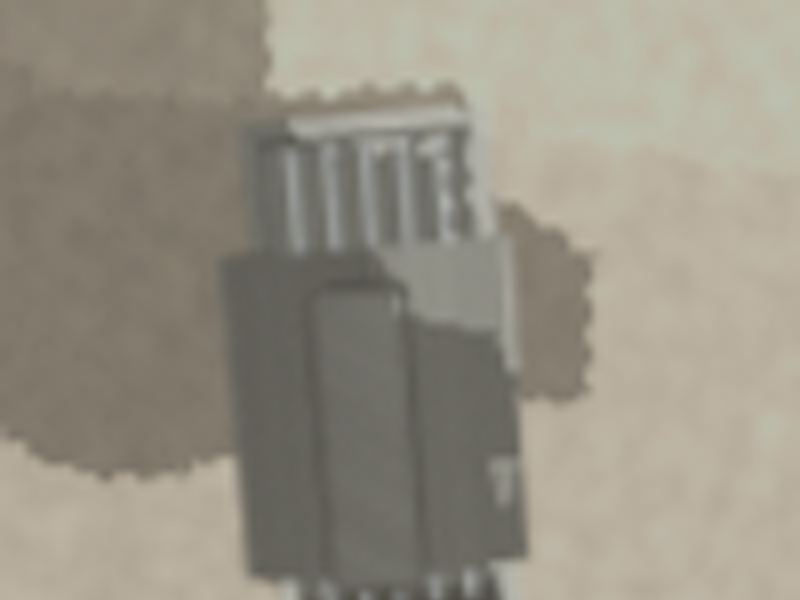

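Run:
```python
from h import *
c=load('w1');w=lambda x,y:(270+(x+.5)/8-.5,90+(y+.5)/8-.5)
r=np.array([onz(c,*w(*p),.11) for p in[(222,260),(507,240),(527,555),(250,575)]]);print(r,r.mean(0))
for a,b in((3,0),(2,1)): d=r[b]-r[a];print('yaw',np.arctan2(-d[0],d[1]),np.linalg.norm(d))
for a,b in((0,1),(3,2)): d=r[b]-r[a];print('yaw',np.arctan2(d[1],d[0]),np.linalg.norm(d))
t=np.array([onz(c,*w(*p),.146) for p in[(312,285),(405,285),(420,580),(325,582)]]);print(t,t.mean(0))
d=t[0]-t[3];print('yaw',np.arctan2(-d[0],d[1]),np.linalg.norm(d))
d=t[1]-t[2];print('yaw',np.arctan2(-d[0],d[1]),np.linalg.norm(d))
```

```text
[[0.417  0.1738 0.11  ]
 [0.452  0.1868 0.11  ]
 [0.4666 0.1483 0.11  ]
 [0.4314 0.1351 0.11  ]] [0.4417 0.161  0.11  ]
yaw 0.3571982155972101 0.04130814162656845
yaw 0.3643459122927874 0.04110722139044908
yaw 0.3548299643864099 0.0372835058448099
yaw 0.36022327525942255 0.0375773926740619
[[0.4305 0.1754 0.146 ]
 [0.4409 0.1785 0.146 ]
 [0.4523 0.1461 0.146 ]
 [0.4414 0.1426 0.146 ]] [0.4413 0.1606 0.146 ]
yaw 0.3209651613231066 0.034567024438823216
yaw 0.3391288322622062 0.034343360245708075
```

Run:
```python
from h import *
c=load('w1');print('purple tab',onz(c,240/1.25,113/1.25,.146))
o=status.get_obs();R=Ro.from_rotvec(o['ee_rot']).as_matrix()@Ro.from_rotvec([0,0,-.071]).as_matrix()
print(R.T@(np.array([.4415,.1605,.131])-o['eef_pos'])*100)
```

```text
purple tab [0.3213 0.1748 0.146 ]
[ 4.7678 -0.46   17.087 ]
```

>>> drive_tool --rows '[[0.5, [0, 0, 0], [0, 0, -0.071]], [0.5, [2.4, -0.23, 2], [0, 0, 0]], [0.5, [2.4, -0.23, 3], [0, 0, 0]], [0.5, [0, 0, 3], [0, 0, 0]], [0.5, [0, 0, 2], [0, 0, 0]], [0.5, [0, 0, 0], [0, 0, 0]], [0.5, [0, 0, 0], [0, 0, 0]]]'

```text
time: 2.45
eef_pos: [0.4445, 0.1597, 0.2017]
ee_rot: [-1.799, -2.574, 0.003]
ft_force: [0.6, -0.8, 1.3]
width: 0.0424
```

Run:
```python
from h import *
snap('wrist','w2');go([.4415,.1605,.131])
f=load('w2')['frame'][:,:,::-1];cv2.imwrite('pics/w2b.png',cv2.resize(f,(800,500),interpolation=cv2.INTER_CUBIC))
```

```text
t 2.5 pos [0.4456 0.16   0.203 ] tool y ang 0.35077755659007903 tilt z [ 0.0007  0.0002 -1.    ] F [-0.3     0.6275  0.4853] w 0.04271550513913382
tool shift cm [ 0.1888 -0.3675  7.2026]
```

View pics/w2b.png

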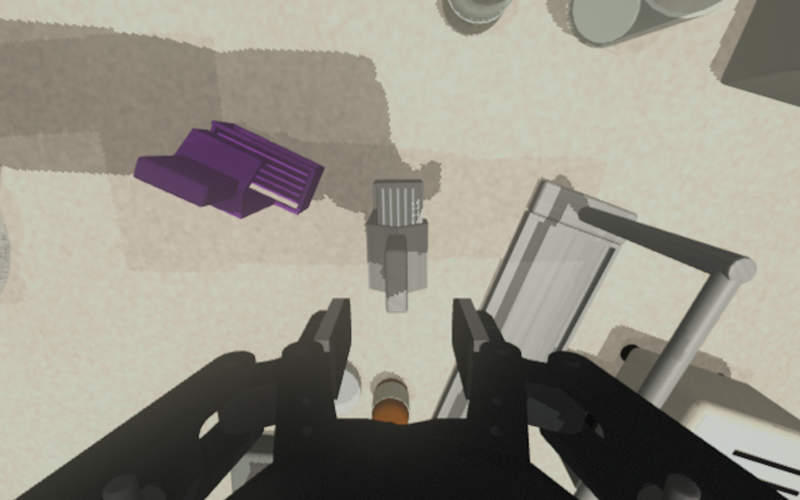

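>>> drive_tool --rows '[[0.5, [0.1, -0.35, 1.5], [0, 0, 0]], [0.5, [0.1, 0, 2], [0, 0, 0]], [0.5, [0, 0, 2], [0, 0, 0]], [0.5, [0, 0, 1.2], [0, 0, 0]], [0.5, [0, 0, 0.4], [0, 0, 0]], [0.5, [0, 0, 0], [0, 0, 0]], [0.5, [0, 0, 0], [0, 0, 0]]]'

```text
time: 3.08
eef_pos: [0.4421, 0.1612, 0.1329]
ee_rot: [1.798, 2.574, 0.004]
ft_force: [0.1, 0.2, -0.3]
width: 0.0426
```

Run:
```python
from h import *
snap('wrist','w3');go([.4415,.1605,.131])
f=load('w3')['frame'][:,:,::-1];cv2.imwrite('pics/w3b.png',cv2.resize(f,(800,500),interpolation=cv2.INTER_CUBIC))
```

```text
t 3.13 pos [0.4422 0.1612 0.133 ] tool y ang 0.35149035846579924 tilt z [ 0.0031  0.0011 -1.    ] F [-0.0457 -0.1305 -0.1646] w 0.04304132198138773
tool shift cm [-0.0453 -0.0899  0.2002]
```

View pics/w3b.png

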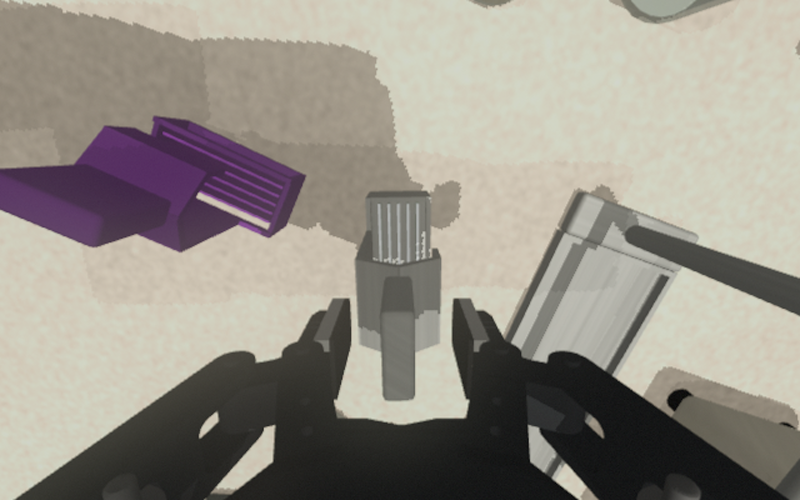

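>>> drive_tool --rows '[[0.5, [-0.05, -0.08, 0.15], [0, 0, 0]], [0, [0, 0, 0], [0, 0, 0]], [0, [0, 0, 0], [0, 0, 0]], [0, [0, 0, 0], [0, 0, 0]], [0, [0, 0, 0], [0, 0, 0]], [0, [0, 0, 0], [0, 0, 0]], [0, [0, 0, 0], [0, 0, 0]]]' --squeeze 70

```text
time: 3.72
eef_pos: [0.4407, 0.1604, 0.1304]
ee_rot: [1.798, 2.575, 0.002]
ft_force: [0.5, -0.4, 4.3]
width: 0.011
```

>>> drive_tool --rows '[[0, [0, 0, -1], [0, 0, 0]], [0, [0, 0, -3], [0, 0, 0]], [0, [0, 0, -3.5], [0, 0, 0]], [0, [0, 0, -2.7], [0, 0, 0]], [0, [0, 0, 0], [0, 0, 0.0856]], [0, [0, 0, 0], [0, 0, 0.0856]], [0, [0, 0, 0], [0, 0, 0.0856]], [0, [0, 0, 0], [0, 0, 0.0856]], [0, [-3, 0.5, 0], [0, 0, 0]], [0, [-4, 0.5, 0], [0, 0, 0]], [0, [-4, 0.5, 0], [0, 0, 0]], [0, [-4, 1, 0], [0, 0, 0]], [0, [-4, 1, 0], [0, 0, 0]], [0, [-3, 1, 0], [0, 0, 0]], [0, [0, 0, 0], [0, 0, 0]], [0, [0, 0, 0], [0, 0, 0]]]'

```text
time: 5.05
eef_pos: [0.4864, -0.0609, 0.2302]
ee_rot: [-2.213, -2.225, 0.003]
ft_force: [-0.8, 0.3, -3.3]
width: 0.0114
```

Run:
```python
from h import *
snap('wrist','w4');snap('scene','s4');snap('top','t4');go([.55,-.06,.2324])
def crop(fn,x,y,w,h,s,out,al=1.6):
    f=load(fn)['frame'][y:y+h,x:x+w,::-1];f=cv2.convertScaleAbs(f,alpha=al);cv2.imwrite(f'pics/{out}.png',cv2.resize(f,None,fx=s,fy=s,interpolation=cv2.INTER_CUBIC))
crop('s4',200,100,250,200,3,'s4a');crop('t4',230,90,180,130,4.4,'t4a');crop('w4',0,0,640,400,1.25,'w4a',1)
```

```text
t 5.2 pos [ 0.4862 -0.0585  0.2309] tool y ang 0.010545737133730654 tilt z [-0.0026  0.0007 -1.    ] F [ 0.788   0.9319 -3.8166] w 0.011209760847227425
tool shift cm [-0.2166  6.3741 -0.1667]
```

View pics/s4a.png

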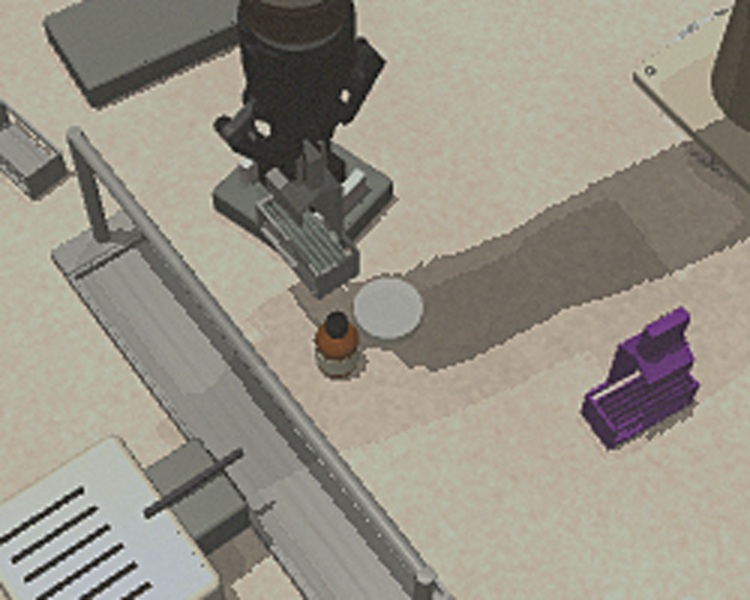

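View pics/t4a.png

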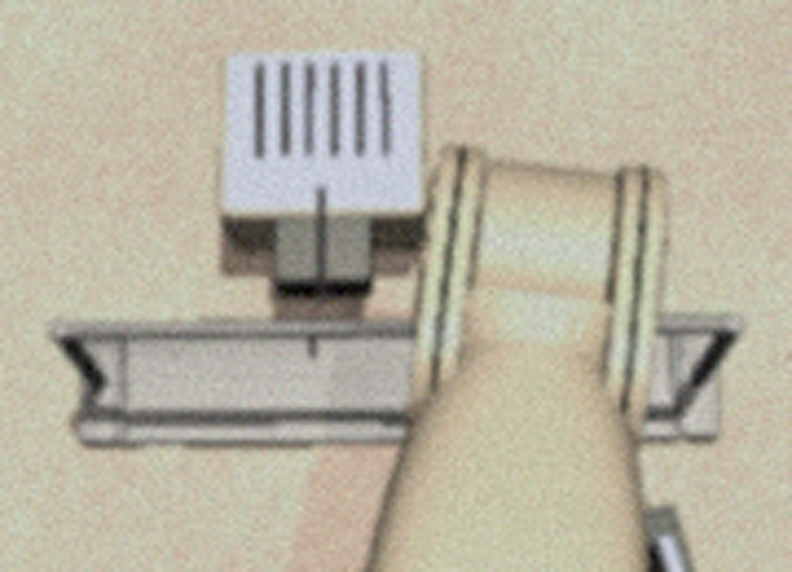

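View pics/w4a.png

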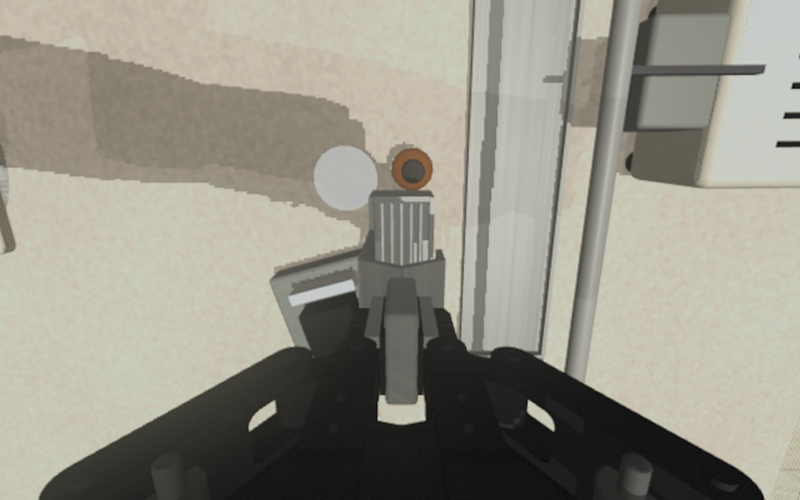

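Run:
```python
from h import *
c=load('w4')
for a,b in(((609,634),100),((598,619),200),((584,604),280),((568,590),360)):
    print('rail',onz(c,sum(a)/2.5,b/1.25,.16))
print('ptr',onz(c,634/1.25,70/1.25,.106),onz(c,764/1.25,69.5/1.25,.106))
print('tab',[onz(c,x/1.25,y/1.25,.246) for x,y in((387,280),(415,280),(386,402),(417,402))])
# scanline for precise rail edges
f=c['frame'].mean(2)
for v in(80,160,224,280): print(v,f[v,440:515].astype(int).tolist())
```

```text
rail [0.5947 0.0325 0.16  ]
rail [ 0.5963 -0.017   0.16  ]
rail [ 0.5954 -0.0624  0.16  ]
rail [ 0.5941 -0.1139  0.16  ]
ptr [0.6295 0.0563 0.106 ] [0.7097 0.057  0.106 ]
tab [array([ 0.4817, -0.0314,  0.246 ]), array([ 0.4906, -0.0313,  0.246 ]), array([ 0.4812, -0.077 ,  0.246 ]), array([ 0.4921, -0.0769,  0.246 ])]
80 [178, 177, 178, 180, 178, 174, 172, 172, 142, 126, 127, 128, 109, 84, 80, 96, 120, 127, 127, 134, 136, 134, 135, 136, 139, 141, 143, 142, 140, 139, 131, 124, 122, 120, 120, 122, 122, 124, 125, 120, 88, 75, 80, 88, 97, 106, 114, 119, 126, 132, 140, 146, 158, 170, 174, 168, 163, 157, 153, 152, 148, 125, 75, 57, 59, 60, 61, 61, 59, 60, 60, 64, 82, 97, 109]
160 [176, 176, 137, 109, 88, 78, 112, 165, 176, 176, 180, 182, 183, 183, 183, 182, 181, 180, 185, 188, 189, 191, 191, 192, 191, 191, 191, 192, 194, 143, 84, 81, 90, 99, 108, 115, 122, 128, 135, 143, 152, 164, 178, 174, 167, 161, 156, 155, 151, 155, 184, 190, 189, 190, 191, 192, 194, 193, 192, 191, 191, 191, 192, 192, 192, 191, 191, 191, 191, 192, 193, 193, 192, 194, 194]
224 [172, 178, 181, 190, 191, 192, 194, 194, 195, 193, 191, 190, 191, 193, 194, 193, 192, 193, 194, 195, 179, 116, 74, 84, 94, 105, 114, 120, 128, 136, 142, 150, 160, 168, 166, 162, 157, 155, 152, 151, 187, 194, 195, 196, 196, 194, 192, 191, 192, 193, 193, 192, 192, 193, 193, 194, 193, 193, 193, 193, 192, 190, 191, 192, 193, 193, 193, 192, 191, 192, 192, 192, 192, 191, 192]
280 [193, 192, 193, 194, 196, 194, 195, 197, 197, 197, 197, 196, 194, 142, 80, 79, 93, 106, 117, 126, 135, 143, 150, 156, 163, 167, 167, 166, 163, 162, 155, 171, 188, 192, 191, 192, 192, 191, 190, 189, 189, 190, 192, 193, 194, 195, 196, 196, 196, 196, 194, 194, 195, 194, 193, 192, 192, 193, 193, 194, 193, 193, 192, 192, 191, 192, 193, 194, 195, 194, 192, 191, 188, 190, 191]
```

>>> drive_tool --rows '[[0, [0, 2, 0], [0, 0, 0]], [0, [0, 3, 0], [0, 0, 0]], [0, [0, 2.5, 0], [0, 0, 0]], [0, [0, 2, 0], [0, 0, 0]], [0, [0, 1.1, 0], [0, 0, 0]], [0, [0, 0, 0], [0, 0, 0]], [0, [0, 0, 0], [0, 0, 0]]]'

```text
time: 5.78
eef_pos: [0.5928, -0.0567, 0.2309]
ee_rot: [-2.207, -2.234, 0.002]
ft_force: [-1.4, -0.3, -3.0]
width: 0.0112
```

Run:
```python
from h import *
snap('wrist','w5');snap('scene','s5');go([.593,-.06,.2])
def crop(fn,x,y,w,h,s,out,al=1.6):
    f=load(fn)['frame'][y:y+h,x:x+w,::-1];f=cv2.convertScaleAbs(f,alpha=al);cv2.imwrite(f'pics/{out}.png',cv2.resize(f,None,fx=s,fy=s,interpolation=cv2.INTER_CUBIC))
crop('s5',200,120,130,100,6,'s5a');crop('w5',0,0,640,400,1.25,'w5a',1)
```

```text
t 5.88 pos [ 0.5921 -0.0573  0.2315] tool y ang 0.011134999216034391 tilt z [-0.0018  0.0001 -1.    ] F [-0.6184 -0.8567 -2.9756] w 0.011253996135766229
tool shift cm [-0.2743  0.0947  3.1473]
```

View pics/s5a.png

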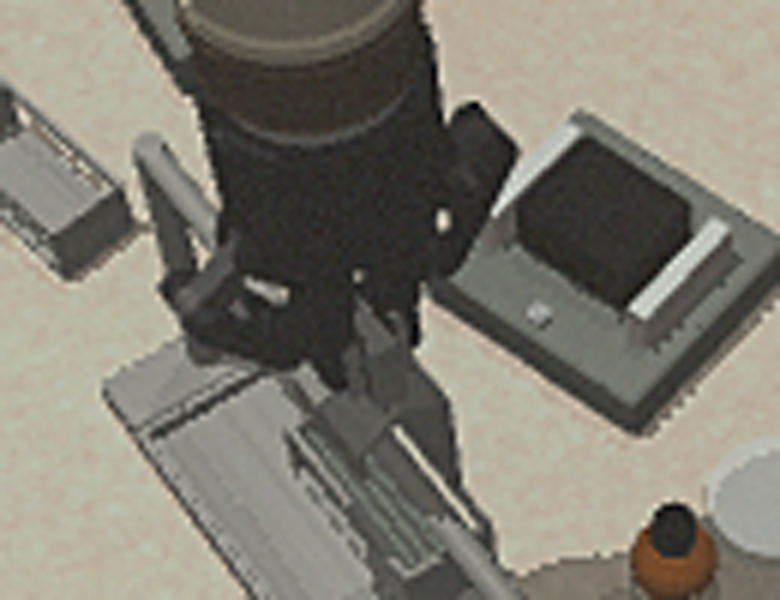

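View pics/w5a.png

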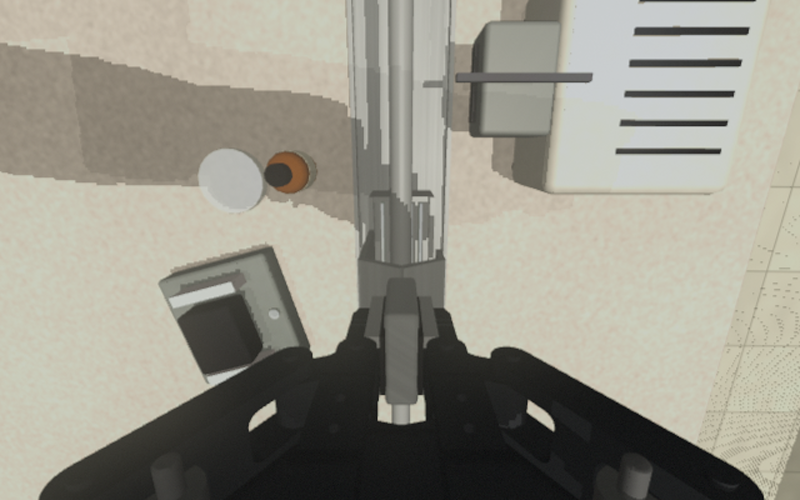

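>>> drive_tool --rows '[[0, [0, 0.05, 1], [0, 0, 0]], [0, [0, 0, 1.5], [0, 0, 0]], [0, [0, 0, 0.7], [0, 0, 0]], [0, [0, 0, 0.3], [0, 0, 0]], [0, [0, 0, 0], [0, 0, 0]], [0, [0, 0, 0], [0, 0, 0]]]'

```text
time: 6.38
eef_pos: [0.5935, -0.0584, 0.197]
ee_rot: [-2.211, -2.232, 0.0]
ft_force: [0.9, -0.7, -3.3]
width: 0.0112
```

>>> drive_tool --rows '[[0, [0, 0, 0.1], [0, 0, 0]], [0, [0, 0, 0.1], [0, 0, 0]], [0, [0, 0, 0], [0, 0, 0]]]'

```text
time: 6.63
eef_pos: [0.5939, -0.0584, 0.1952]
ee_rot: [2.21, 2.232, 0.001]
ft_force: [-1.2, 0.4, -3.8]
width: 0.0109
```

>>> drive_tool --rows '[[0, [0, 0, 0.1], [0, 0, 0]], [0, [0, 0, 0], [0, 0, 0]]]'

```text
time: 6.8
eef_pos: [0.5937, -0.0583, 0.1938]
ee_rot: [2.211, 2.232, 0.0]
ft_force: [0.3, -0.0, -3.7]
width: 0.011
```

>>> drive_tool --rows '[[0, [0, 0, 0.1], [0, 0, 0]], [0, [0, 0, 0], [0, 0, 0]]]'

```text
time: 6.97
eef_pos: [0.5938, -0.0583, 0.193]
ee_rot: [2.211, 2.232, 0.0]
ft_force: [0.3, 0.3, -2.8]
width: 0.0112
```

>>> drive_tool --rows '[[0, [0, 0, 0.1], [0, 0, 0]], [0, [0, 0, 0], [0, 0, 0]]]'

```text
time: 7.13
eef_pos: [0.5938, -0.0584, 0.1929]
ee_rot: [2.21, 2.231, 0.001]
ft_force: [-1.3, 0.5, 2.9]
width: 0.0108
```

>>> drive_tool --rows '[[0, [0, 0, 0.05], [0, 0, 0]], [0, [0, 0, 0], [0, 0, 0]]]'

```text
time: 7.3
eef_pos: [0.5938, -0.0584, 0.1929]
ee_rot: [2.21, 2.231, 0.002]
ft_force: [-2.7, 0.7, 6.4]
width: 0.0109
```

>>> drive_tool --rows '[[0, [0, -0.05, 0], [0, 0, 0]], [0, [0.5, 0, 0], [0, 0, 0]], [0, [1, 0, 0], [0, 0, 0]], [0, [1.5, 0, 0], [0, 0, 0]], [0, [1.5, 0, 0], [0, 0, 0]], [0, [1.5, 0, 0], [0, 0, 0]], [0, [1.5, 0, 0], [0, 0, 0]], [0, [1.5, 0, 0], [0, 0, 0]], [0, [1, 0, 0], [0, 0, 0]], [0, [0.5, 0, 0], [0, 0, 0]], [0, [0, 0, 0], [0, 0, 0]], [0, [0, 0, 0], [0, 0, 0]]]'

```text
time: 8.3
eef_pos: [0.5912, 0.0464, 0.1919]
ee_rot: [2.21, 2.232, -0.003]
ft_force: [-4.8, -2.5, 6.2]
width: 0.0114
```

Run:
```python
from h import *
snap('wrist','w6');snap('scene','s6');snap('top','t6');go([.593,.056,.193])
def crop(fn,x,y,w,h,s,out,al=1.6):
    f=load(fn)['frame'][y:y+h,x:x+w,::-1];f=cv2.convertScaleAbs(f,alpha=al);cv2.imwrite(f'pics/{out}.png',cv2.resize(f,None,fx=s,fy=s,interpolation=cv2.INTER_CUBIC))
crop('s6',200,160,130,100,6,'s6a');crop('w6',0,0,640,400,1.25,'w6a',1);crop('t6',260,90,100,90,6,'t6a')
```

```text
t 8.45 pos [0.5912 0.0463 0.1919] tool y ang 0.009498885218516299 tilt z [-0.0014 -0.0012 -1.    ] F [-4.5058 -2.0601  5.4609] w 0.010624167501656769
tool shift cm [ 0.9646  0.1892 -0.116 ]
```

View pics/s6a.png

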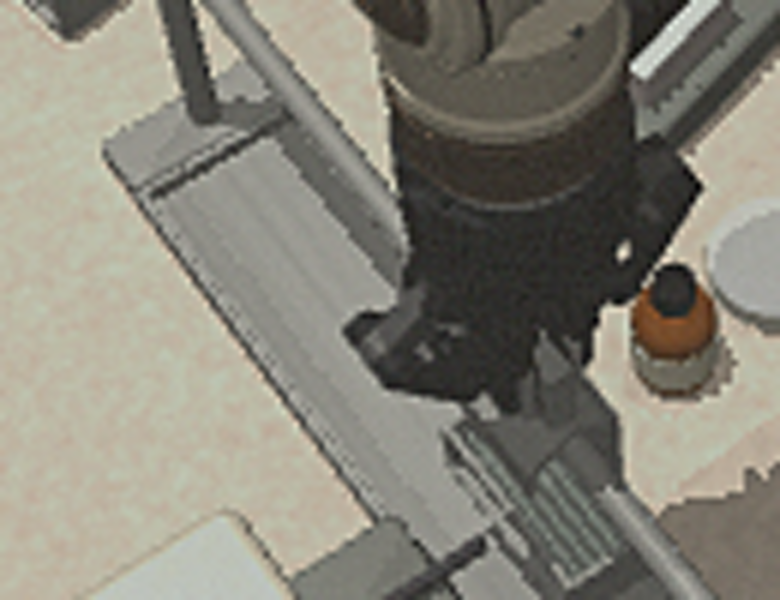

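View pics/w6a.png

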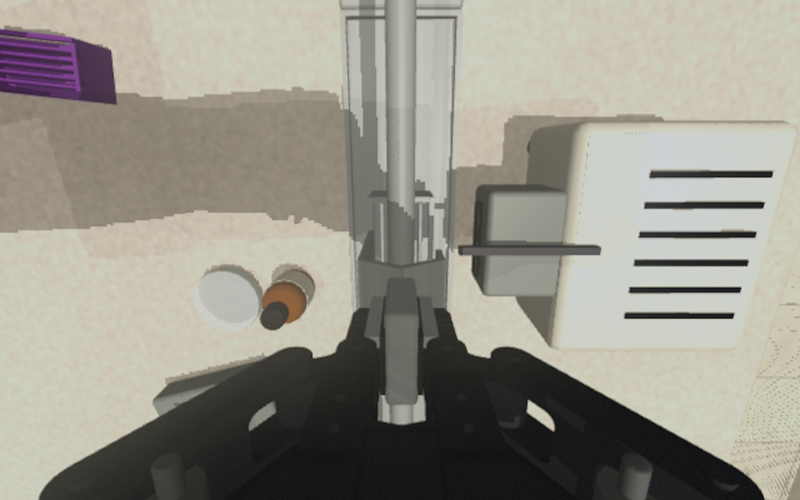

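View pics/t6a.png

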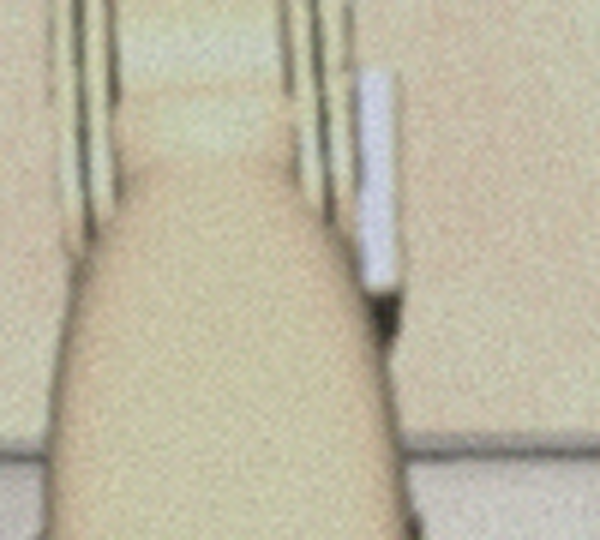

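Run:
```python
from h import *
c=load('w6')
cr=c['frame'][140:330,280:480,::-1];cv2.imwrite('pics/w6c.png',cv2.resize(cr,None,fx=3.1,fy=3.1,interpolation=cv2.INTER_CUBIC))
u=0.0616
print('rack end',onz(c,402/1.25,191/1.25,u+.036)-[0,.042,0])
print('roof end',onz(c,402/1.25,266/1.25,u+.11)-[0,.022,0],onz(c,362/1.25,262/1.25,u+.11),onz(c,442/1.25,262/1.25,u+.11))
print('tab end',onz(c,401/1.25,279/1.25,u+.146)-[0,.018,0], 'near',onz(c,401/1.25,403/1.25,u+.146)+[0,.018,0])
print('ptr',onz(c,460/1.25,250/1.25,.106),onz(c,600/1.25,250/1.25,.106))
```

```text
rack end [0.5911 0.0492 0.0976]
roof end [0.5913 0.0467 0.1716] [0.5746 0.0703 0.1716] [0.6079 0.0707 0.1716]
tab end [0.5908 0.0583 0.2076] near [0.5913 0.0478 0.2076]
ptr [0.6262 0.0574 0.106 ] [0.71   0.0584 0.106 ]
```

View pics/w6c.png

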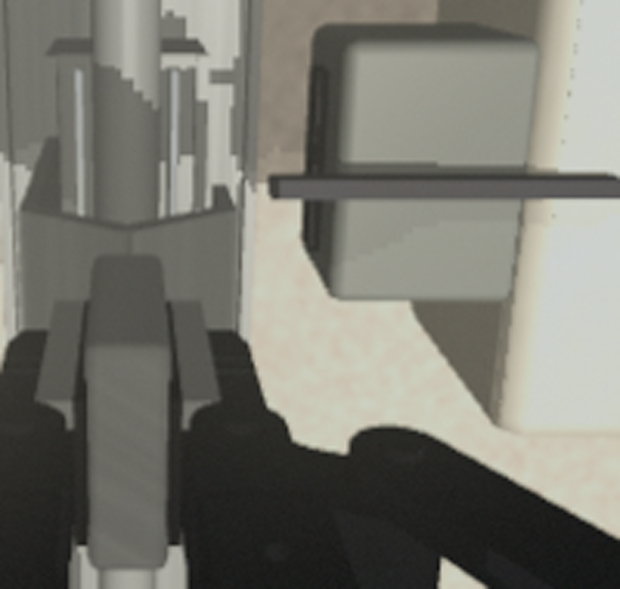

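Run:
```python
from h import *
c=load('w6');u=0.0616
w=lambda x,y:(280+(x+.5)/3.1-.5,140+(y+.5)/3.1-.5)
for n,p,z,d in[('V l',(22,207),.096,.022),('V r',(235,207),.096,.022),('tabtop far',(128,345),.146,.018),('tabtop near',(128,567),.146,-.018),('tab base',(128,256),.110,.018),('rack 53',(128,53),.036,.042),('rack 40',(128,40),.036,.042),('rackbottom',(128,40),.0,.042)]:
    print(n,onz(c,*w(*p),u+z)-[0,d,0])
for p in((270,186),(618,186)):print('ptr',onz(c,*w(*p),.106))
```

```text
V l [0.5715 0.0457 0.1576]
V r [0.6106 0.0461 0.1576]
tabtop far [0.591  0.0463 0.2076]
tabtop near [0.5914 0.0477 0.2076]
tab base [0.591  0.0455 0.1716]
rack 53 [0.5906 0.0463 0.0976]
rack 40 [0.5906 0.0494 0.0976]
rackbottom [0.5906 0.0452 0.0616]
ptr [0.6253 0.0577 0.106 ]
ptr [0.7092 0.0586 0.106 ]
```

>>> drive_tool --rows '[[0, [0, -0.05, 0], [0, 0, 0]], [0, [0.5, 0, 0], [0, 0, 0]], [0, [0.5, 0, 0], [0, 0, 0]], [0, [0, 0, 0], [0, 0, 0]], [0, [0, 0, 0], [0, 0, 0]]]'

```text
time: 8.87
eef_pos: [0.5911, 0.0554, 0.1919]
ee_rot: [2.21, 2.23, -0.004]
ft_force: [-4.1, -4.5, 5.1]
width: 0.0108
```

Run:
```python
from h import *
c=snap('wrist','w7');go([.593,.057,.193])
cr=c['frame'][140:330,280:480,::-1];cv2.imwrite('pics/w7c.png',cv2.resize(cr,None,fx=3.1,fy=3.1,interpolation=cv2.INTER_CUBIC))
```

```text
t 8.92 pos [0.591  0.0554 0.1918] tool y ang 0.008740948296281107 tilt z [-0.0005 -0.003  -1.    ] F [-3.8999 -4.0176  5.0042] w 0.011320408456124548
tool shift cm [ 0.1576  0.1976 -0.1163]
```

View pics/w7c.png

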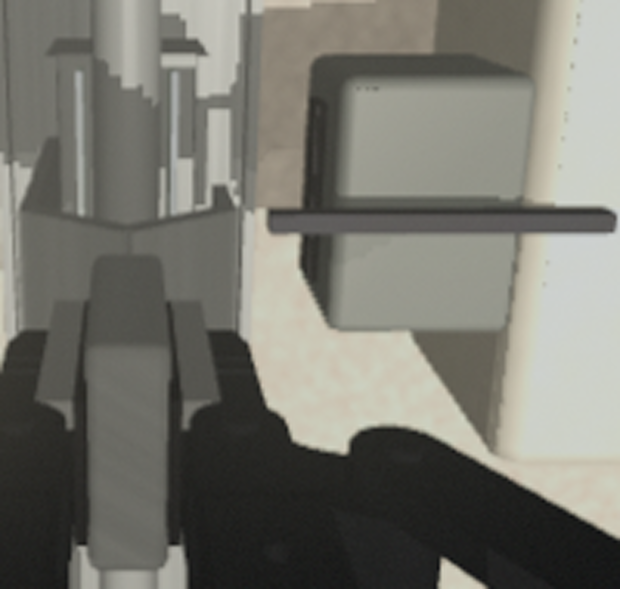

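Run:
```python
from h import *
c=load('w7');u=0.0616
w=lambda x,y:(280+(x+.5)/3.1-.5,140+(y+.5)/3.1-.5)
for p in((270,214),(270,221),(270,231)):print('ptr',onz(c,*w(*p),.106))
f=c['frame'].mean(2)
for x in (370,400,440,470): print(x,f[203:218,x].astype(int))
for n,p,z,d in[('V l',(22,207),.096,.022),('V r',(235,207),.096,.022),('tabtop far',(128,345),.146,.018),('tabtop near',(128,567),.146,-.018),('tab base',(128,256),.110,.018),('rack 53',(128,53),.036,.042)]:
    print(n,onz(c,*w(*p),u+z)-[0,d,0])
```

```text
ptr [0.6256 0.0595 0.106 ]
ptr [0.6257 0.0577 0.106 ]
ptr [0.6258 0.0551 0.106 ]
370 [143 144 142 131  88  54  74  90  94  93  94  93 131 176 190]
400 [119  93  93  86  65  54  81  93  93  92  93  91 122 142 146]
440 [116  92  93  81  60  52  81  93  91  91  91  91 124 146 150]
470 [204 203 203 158  74  52  80  92  89  90  90  89 162 199 206]
V l [0.5714 0.0547 0.1576]
V r [0.6105 0.0551 0.1576]
tabtop far [0.5909 0.0553 0.2076]
tabtop near [0.5912 0.0568 0.2076]
tab base [0.5909 0.0545 0.1716]
rack 53 [0.5906 0.0552 0.0976]
```

>>> drive_tool --rows '[[0, [0.15, 0, 0], [0, 0, 0]], [0, [0, 0, 0], [0, 0, 0]], [0, [0, -0.05, -0.05], [0, 0, 0]], [0, [0, 0, 0], [0, 0, 0]]]'

```text
time: 9.25
eef_pos: [0.591, 0.0571, 0.1919]
ee_rot: [2.211, 2.23, -0.002]
ft_force: [-1.2, -4.8, 3.2]
width: 0.0111
```

Run:
```python
from h import *
c=snap('wrist','w8');go([.593,.057,.193])
cr=c['frame'][140:330,280:480,::-1];cv2.imwrite('pics/w8c.png',cv2.resize(cr,None,fx=3.1,fy=3.1,interpolation=cv2.INTER_CUBIC))
f=c['frame'].mean(2)
for x in (370,400,440,470): print(x,f[203:218,x].astype(int))
```

```text
t 9.3 pos [0.591  0.0572 0.1919] tool y ang 0.008830161634886485 tilt z [-0.     -0.0022 -1.    ] F [-2.262  -5.5101  2.8737] w 0.01145944116521793
tool shift cm [-0.0173  0.2041 -0.1114]
370 [142 143 143 142 144 182 143  55  66  85  93  92  93  94 130]
400 [150 149 119  92  91  92  70  52  73  88  92  91  91  91 111]
440 [143 142 143 115  92  83  65  51  71  87  91  89  93  95 114]
470 [204 203 203 203 203 165  90  52  71  85  88  88  92  95 163]
```

>>> drive_tool --rows '[[0, [0, 0, -0.05], [0, 0, 0]], [0.2, [0, 0, 0], [0, 0, 0]], [0.4, [0, 0, 0], [0, 0, 0]], [0.4, [0, 0, 0], [0, 0, 0]], [0.4, [0, 0, 0], [0, 0, 0]], [0.4, [0, 0, 0], [0, 0, 0]]]'

```text
time: 9.8
eef_pos: [0.5912, 0.0586, 0.1923]
ee_rot: [-2.21, -2.232, -0.001]
ft_force: [0.9, 1.2, -0.1]
width: 0.0343
```

Run:
```python
from h import *
c=snap('wrist','w9');go([.593,.057,.193])
cr=c['frame'][140:330,240:440,::-1];cv2.imwrite('pics/w9c.png',cv2.resize(cr,None,fx=3.1,fy=3.1,interpolation=cv2.INTER_CUBIC))
```

```text
t 9.85 pos [0.5912 0.0585 0.1923] tool y ang 0.009918313636451806 tilt z [ 0.0003  0.0003 -1.    ] F [-0.1434  0.1201 -0.3699] w 0.03422580803161708
tool shift cm [-0.1472  0.1789 -0.0671]
```

View pics/w9c.png

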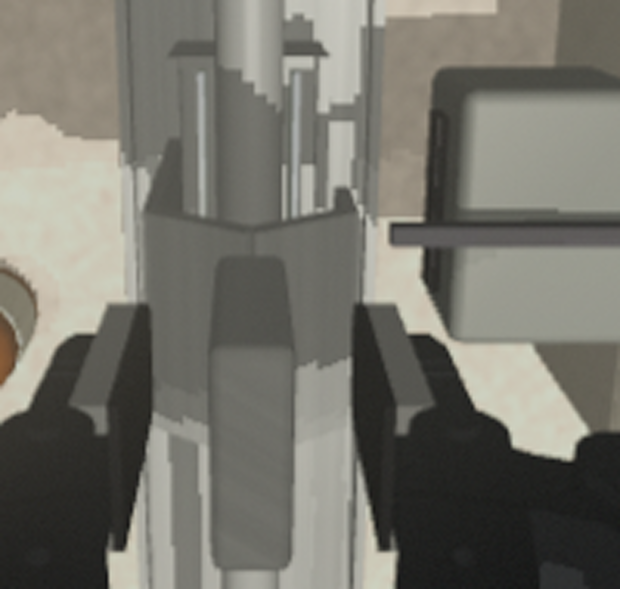

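>>> drive_tool --rows '[[0.4, [0, 0, -1], [0, 0, 0]], [0.4, [0, 0, -2], [0, 0, 0]], [0.4, [0, 0, -3], [0, 0, 0]], [0.4, [-1, 0, -3], [0, 0, 0]], [0.4, [-3, 0, -1], [0, 0, 0]], [0.4, [-3, 0, 0], [0, 0, 0]], [0.4, [0, 0, 0], [0, 0, 0]], [0.4, [0, 0, 0], [0, 0, 0]]]'

```text
time: 10.52
eef_pos: [0.5919, -0.0133, 0.2934]
ee_rot: [2.213, 2.228, 0.002]
ft_force: [0.4, 0.1, 0.4]
width: 0.0339
```

Run:
```python
from h import *
c=snap('wrist','w10');go([.593,.057,.193]);s=snap('scene','s10')
cr=c['frame'][50:240,240:440,::-1];cv2.imwrite('pics/w10c.png',cv2.resize(cr,None,fx=4,fy=4,interpolation=cv2.INTER_CUBIC)[:600])
cr=s['frame'][170:270,230:330,::-1];cv2.imwrite('pics/s10c.png',cv2.resize(cv2.convertScaleAbs(cr,alpha=1.6),None,fx=6,fy=6,interpolation=cv2.INTER_CUBIC))
print(proj(c,[.591,.057,.098]),c['extrinsics'][:3,3])
```

```text
t 10.57 pos [ 0.5917 -0.0123  0.2929] tool y ang 0.008158565941401994 tilt z [ 0.0006  0.0006 -1.    ] F [0.6617 0.0236 0.3166] w 0.03441733093232342
tool shift cm [6.9212 0.1765 9.9927]
[320.3269 117.5758] [0.5911 0.057  0.4183]
```

View pics/w10c.png

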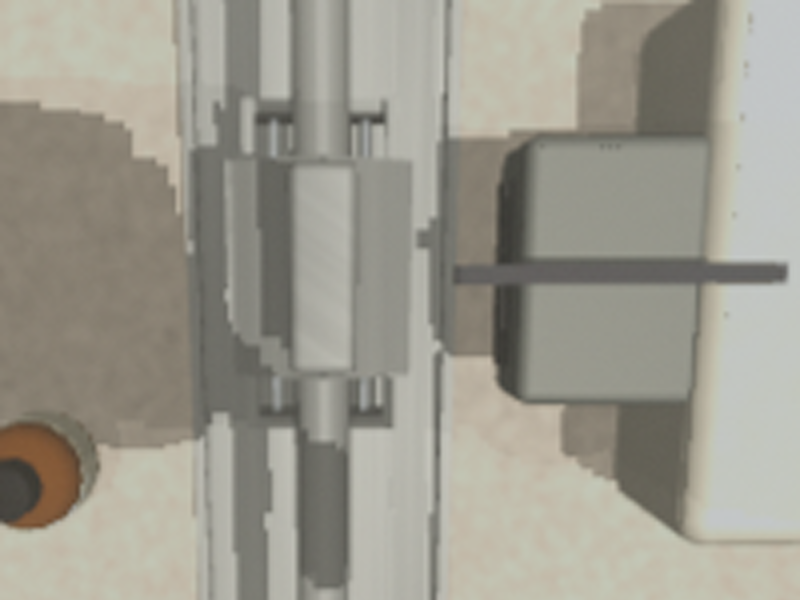

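View pics/s10c.png

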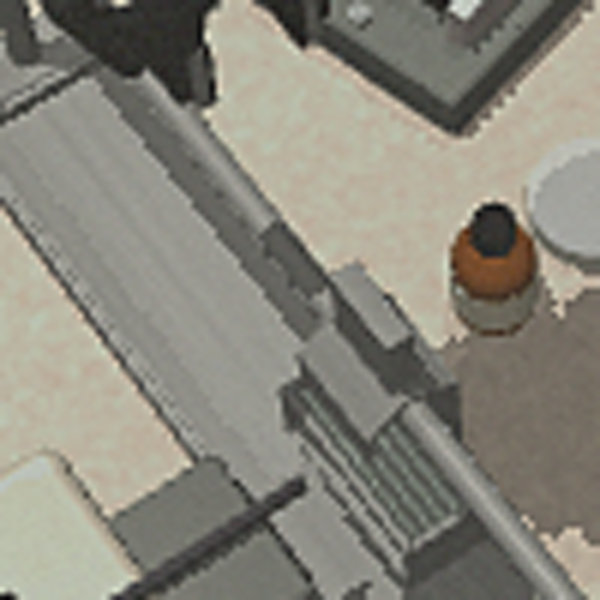

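Run:
```python
from h import *
c=load('w10');u=0.0616;f=c['frame'].mean(2)
for x in (360,385,410,430): print(x,f[112:124,x].astype(int))
for x in (305,308,311,330,334): print(x,f[70:82,x].astype(int),f[148:160,x].astype(int))
for x in (320,): print('tab',f[84:96,x].astype(int),f[138:150,x].astype(int))
w=lambda x,y:(240+(x+.5)/4-.5,50+(y+.5)/4-.5)
a=onz(c,*w(322,101),u+.036);b=onz(c,*w(322,426),u+.036);print('rack',a,b,(a+b)/2)
a=onz(c,*w(322,163),u+.146);b=onz(c,*w(322,371),u+.146);print('tab',a,b,(a+b)/2)
a=onz(c,*w(322,158),u+.11);b=onz(c,*w(322,375),u+.11);print('roof',a,b,(a+b)/2)
for x,y in((456,273.5),(600,271),(780,271)):print('ptr',onz(c,*w(x,y),.106))
```

```text
360 [124 124 123 120 104  96  97  96  97 115 122 122]
385 [148 148 119  95  95  96  97  96 106 137 148 148]
410 [146 146 119  96  97  97  97  98 105 135 146 146]
430 [195 195 195 158 107  97  98  96 113 177 195 195]
305 [163 164 164 164 146 122 115 107  87  77  76 104] [107 105 107  94  86  85 101 108 109 115 118 117]
308 [179 180 180 180 159 127 114 109  87  99 134 156] [133 134 132 120 102  88  99 106 120 163 178 177]
311 [182 182 182 182 161 128 114 107  88  75  77 104] [109 110 111  94  83  83 100 108 121 170 185 185]
330 [183 183 183 184 180 173 172 159 116  90 104 124] [154 154 154 147 117  88 101 108 123 171 187 186]
334 [181 181 181 181 179 174 172 159 115  77  79 155] [168 167 168 128  82  84 102 109 123 172 188 187]
tab [169 168 169 169 154 128 121 143 163 170 172 170] [177 176 175 164 144 115 133 162 170 170 169 170]
rack [0.5905 0.0987 0.0976] [0.5911 0.0165 0.0976] [0.5908 0.0576 0.0976]
tab [0.5908 0.0747 0.2076] [0.591  0.0401 0.2076] [0.5909 0.0574 0.2076]
roof [0.5907 0.0786 0.1716] [0.591  0.0364 0.1716] [0.5909 0.0575 0.1716]
ptr [0.6252 0.0568 0.106 ]
ptr [0.6622 0.0577 0.106 ]
ptr [0.7085 0.0581 0.106 ]
```

>>> drive_tool --rows '[[0, [-2, -2, 0], [0, 0, 0]], [0, [-3, -3, 0], [0, 0, 0]], [0, [-3, -3, 0], [0, 0, 0]], [0, [-3, -3, 0], [0, 0, 0]], [0, [-3, -3, 0], [0, 0, 0]], [0, [-3, -2, 0], [0, 0, 0]], [0, [-3, -0.7, 0], [0, 0, 0]], [0, [0, 0, 0], [0, 0, 0]], [0, [0, 0, 0], [0, 0, 0]]]'

```text
time: 11.37
eef_pos: [0.4285, -0.2116, 0.2923]
ee_rot: [-2.213, -2.23, -0.001]
ft_force: [1.2, -0.6, -0.8]
width: 0.0002
```

Run:
```python
from h import *
c=snap('wrist','w11');t=snap('top','t11');s=snap('scene','s11');go([.425,-.155,.2])
cv2.imwrite('pics/w11b.png',cv2.resize(c['frame'][:,:,::-1],(800,500),interpolation=cv2.INTER_CUBIC))
f=cv2.convertScaleAbs(t['frame'][90:250,230:410,::-1],alpha=1.6);cv2.imwrite('pics/t11.png',cv2.resize(f,None,fx=4.4,fy=4.4,interpolation=cv2.INTER_CUBIC))
```

```text
t 11.52 pos [ 0.4293 -0.21    0.2921] tool y ang 0.01168000037551247 tilt z [-0.0003  0.0007 -1.    ] F [-0.5333 -0.2522  0.63  ] w 3.44168772116127e-05
tool shift cm [ 5.4987 -0.365   9.2166]
```

View pics/w11b.png

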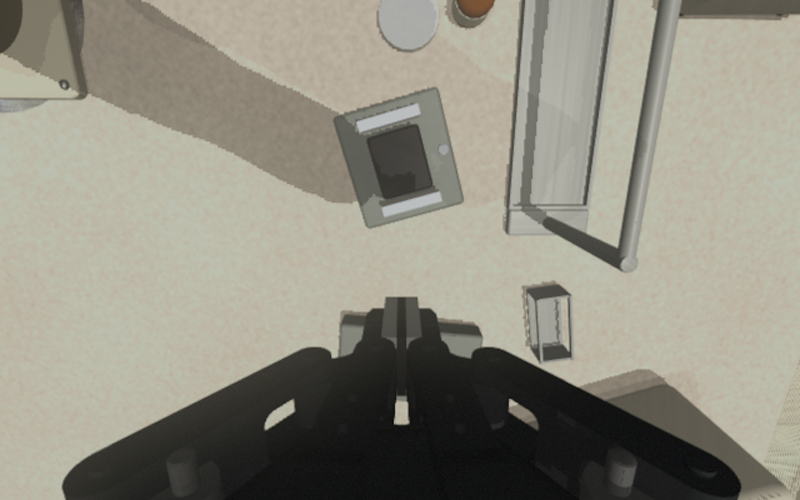

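View pics/t11.png

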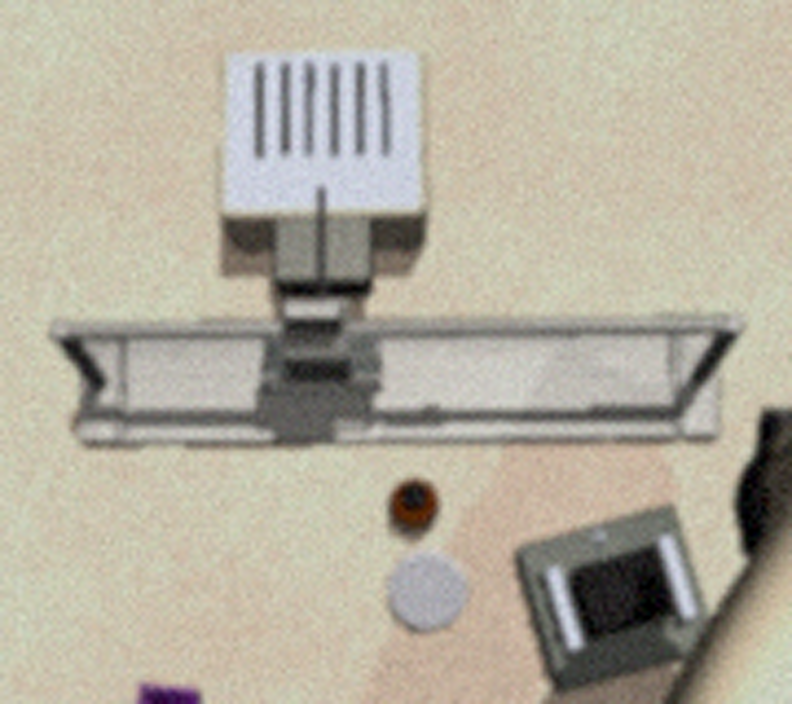

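Run:
```python
from h import *
c=load('w11')
k=np.array([onz(c,x/1.25,y/1.25,.066) for x,y in((368,140),(415,124),(434,184),(388,199))]);print(k,k.mean(0))
ch=[np.mean([onz(c,x/1.25,y/1.25,.055) for x,y in q],0) for q in (((357,123),(419,104),(421,115),(359,132)),((382,207),(440,192),(442,202),(384,216)))];print(ch,(ch[0]+ch[1])/2)
p=k.mean(0);p[2]=.1;go(p)
```

```text
[[ 0.3974 -0.1353  0.066 ]
 [ 0.4403 -0.121   0.066 ]
 [ 0.4594 -0.1748  0.066 ]
 [ 0.4157 -0.1894  0.066 ]] [ 0.4282 -0.1551  0.066 ]
[array([ 0.4161, -0.1158,  0.055 ]), array([ 0.439, -0.196,  0.055])] [ 0.4276 -0.1559  0.055 ]
t 11.52 pos [ 0.4293 -0.21    0.2921] tool y ang 0.01168000037551247 tilt z [-0.0003  0.0007 -1.    ] F [-0.5333 -0.2522  0.63  ] w 3.44168772116127e-05
tool shift cm [ 5.4732 -0.0431 19.2165]
```

>>> drive_tool --rows '[[0, [2.5, 0, 1], [0, 0, 0]], [0, [2.95, 0, 3], [0, 0, 0]], [0, [0, 0, 4], [0, 0, 0]], [0, [0, 0, 4], [0, 0, 0]], [0, [0, 0, 4], [0, 0, 0]], [0, [0, 0, 2.5], [0, 0, 0]], [0, [0, 0, 1], [0, 0, 0]], [0, [0, 0, 0], [0, 0, 0]], [0, [0, 0, 0], [0, 0, 0]]]'

```text
time: 12.27
eef_pos: [0.4284, -0.1557, 0.0972]
ee_rot: [-2.207, -2.234, 0.001]
ft_force: [0.3, 0.7, 0.7]
width: 0.0
```

>>> drive_tool --rows '[[0, [0, 0, 0.5], [0, 0, 0]], [0, [0, 0, 0.4], [0, 0, 0]], [0, [0, 0, 0], [0, 0, 0]]]'

```text
time: 12.52
eef_pos: [0.4287, -0.157, 0.0889]
ee_rot: [2.21, 2.232, 0.001]
ft_force: [-0.2, -0.2, 0.4]
width: 0.0
```

>>> drive_tool --rows '[[0, [0, 0, 0.3], [0, 0, 0]], [0, [0, 0, 0], [0, 0, 0]], [0, [0, 0, 0], [0, 0, 0]]]'

```text
time: 12.77
eef_pos: [0.4283, -0.1572, 0.0858]
ee_rot: [2.211, 2.232, 0.0]
ft_force: [-0.6, -0.2, 0.3]
width: -0.0002
```

>>> drive_tool --rows '[[0, [0, 0, 0.2], [0, 0, 0]], [0, [0, 0, 0], [0, 0, 0]]]'

```text
time: 12.93
eef_pos: [0.4282, -0.1571, 0.0835]
ee_rot: [-2.211, -2.232, -0.0]
ft_force: [0.1, 0.0, -0.8]
width: 0.0002
```

>>> drive_tool --rows '[[0, [0, 0, 0.2], [0, 0, 0]], [0, [0, 0, 0], [0, 0, 0]]]'

```text
time: 13.1
eef_pos: [0.4284, -0.1572, 0.0816]
ee_rot: [2.211, 2.232, 0.0]
ft_force: [-1.1, 0.2, 2.4]
width: 0.0001
```

>>> drive_tool --rows '[[0, [0, 0, 0.4], [0, 0, 0]], [0, [0, 0, 0.2], [0, 0, 0]], [0, [0, 0, 0], [0, 0, 0]], [0, [0, 0, 0], [0, 0, 0]]]'

```text
time: 13.43
eef_pos: [0.4285, -0.1572, 0.0758]
ee_rot: [2.21, 2.232, 0.0]
ft_force: [-0.9, -0.8, 5.8]
width: 0.0003
```

>>> drive_tool --rows '[[0, [0, 0, 0.2], [0, 0, 0]], [0, [0, 0, 0.15], [0, 0, 0]], [0, [0, 0, 0], [0, 0, 0]], [0, [0, 0, 0], [0, 0, 0]], [0, [0, 0, 0], [0, 0, 0]]]'

```text
time: 13.85
eef_pos: [0.4285, -0.1572, 0.0725]
ee_rot: [2.21, 2.231, 0.0]
ft_force: [-0.8, 0.1, 6.9]
width: -0.0002
```

Run:
```python
from h import *
F=[];Z=[]
c=snap('wrist','w12')
for i in range(4):
    s=snap('scene','s12');o=status.get_obs();F.append(o['ft_force'][2]);Z.append(o['eef_pos'][2])
print(F,Z,env.tcp_to_tips);go([.428,-.155,.072])
cv2.imwrite('pics/w12b.png',cv2.resize(c['frame'][180:400,170:470,::-1],(800,587),interpolation=cv2.INTER_CUBIC))
f=cv2.convertScaleAbs(s['frame'][120:220,250:350,::-1],alpha=2);cv2.imwrite('pics/s12.png',cv2.resize(f,None,fx=6,fy=6,interpolation=cv2.INTER_CUBIC))
```

```text
[np.float64(6.259565353943816), np.float64(6.01318066169346), np.float64(6.41411679886832), np.float64(6.1148117990737685)] [np.float64(0.0725573182550074), np.float64(0.07252408710921225), np.float64(0.07254210137896691), np.float64(0.07253472855351885)] 0.017
t 14.1 pos [ 0.4285 -0.1572  0.0725] tool y ang 0.009619549687618047 tilt z [ 0.0007 -0.0004 -1.    ] F [-1.1777  0.0711  6.1148] w -2.214837849768908e-05
tool shift cm [ 0.2194 -0.0519  0.0534]
```

View pics/w12b.png

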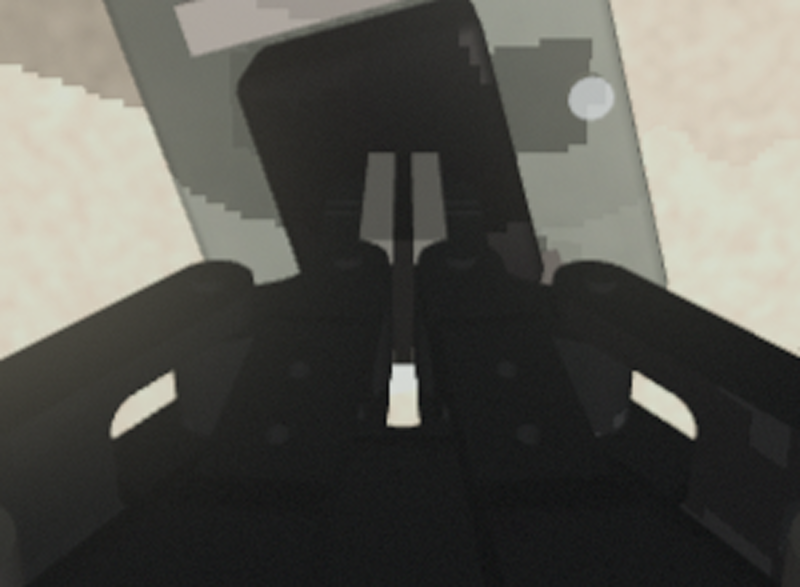

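View pics/s12.png

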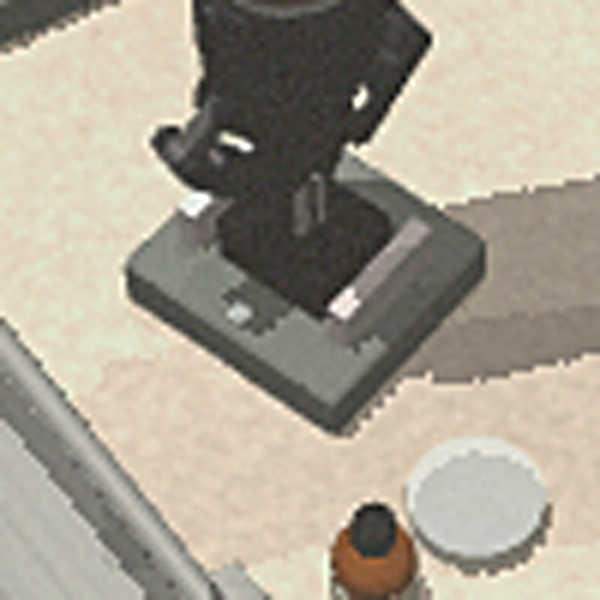

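>>> drive_tool --rows '[[0, [0, 0, 0.05], [0, 0, 0]], [0, [0, 0, 0], [0, 0, 0]], [0, [0, 0, 0], [0, 0, 0]], [0, [0, 0, 0], [0, 0, 0]]]'

```text
time: 14.43
eef_pos: [0.4285, -0.1572, 0.0721]
ee_rot: [2.21, 2.231, 0.0]
ft_force: [-0.9, -0.3, 6.0]
width: 0.0001
```

Run:
```python
from h import *
F=[];Z=[]
for i in range(4):
    s=snap('scene','s13');o=status.get_obs();F.append(o['ft_force'][2]);Z.append(o['eef_pos'][2])
print(np.mean(F),Z,o['time'])
f=cv2.convertScaleAbs(s['frame'][120:320,200:450,::-1],alpha=1.6);cv2.imwrite('pics/s13.png',cv2.resize(f,None,fx=3,fy=3,interpolation=cv2.INTER_CUBIC))
```

```text
6.521922953598636 [np.float64(0.07205569897260333), np.float64(0.07205318194742268), np.float64(0.07205621432733221), np.float64(0.07205331620323996)] 14.6333
```

View pics/s13.png

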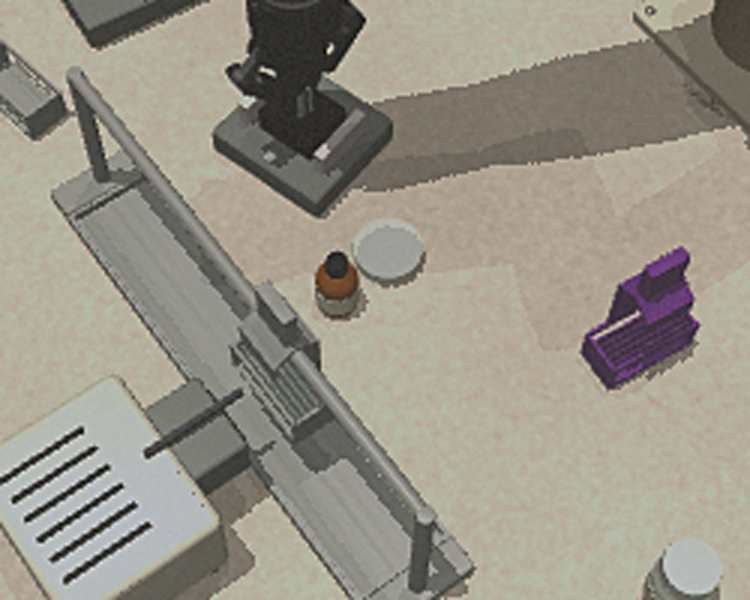

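```bash
python3 -c "
from cell import job
print(job.finish_job())"
```

```text
the job is handed in; nothing more can be done
None
```

The job is done and handed in at about 14.6 s, with the carrier hanging on its own at the pointer and the key held down level with the cheeks.

- **Hanging:** I hung the carrier on the rail about 11.5 cm to the right of the pointer. The wrist force showed it resting on the rail before I moved it.
- **Sliding:** I slid it along the rail to the pointer and let go. From above, the wrist camera put it about 1 mm to the left of the pointer. The top camera agreed, with the rack's middle within one zoomed pixel of the blade. The carrier shifted about 1 mm when the fingers opened, and I did not correct that.
- **Key:** I then pressed the key with closed fingers and left them there. The fingertips are at 55.1 mm, against 55 mm for the cheeks. The force averages 6.5 N, which matches the spring at half travel.
- **Last check:** The final scene picture shows the carrier still hanging and nothing visibly moved. The beaker was outside that crop, so I did not check it at the end.

The camera views disagreed by up to about 5 mm in sideways position. For the centring I relied on the wrist camera, with the carrier and pointer in the same picture.

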